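# Stand the board on the draining easel

### The arm

A 6-joint arm with a two-finger parallel gripper is mounted at the origin on a cart in front of the work surface, level with it; the furniture and walls round the work are solid. World frame = base frame: x ahead of the robot, y to its left, z up, the work surface at z = 0. Lengths are in mm, angles in rad, forces in N, time in s.
With the tool pointing down it reaches from about 350 to 875 mm from the base axis. Payload 4.2 kg.
Tool frame: the origin (TCP) lies midway between the tips of the shut fingers; the grasp point (between the pads) lies 19 mm behind it; z points along the fingers, y is the line along which they close (so a half turn about z gives the same grasp; the last joint's range is limited). The gripper opens to 87 mm and grips with 3 to 60 N. Pads are 19 mm wide; open, the fingers measure 117 mm over their backs; the gripper's body (75 mm by 190 mm) begins 51 mm behind the grasp point.
Start: joints at [1.433, 0.385, 0.008, 0, -1.194, -0.259], TCP at [241.51, 576.431, 222.55] pointing down, gripper open.
Joint ranges: [-3.14, 3.14], [-1.21, 2.06], [-1.07, 1.41], [-3.16, 2.05], [-2.99, -0.16], [-3.1, 3.1]. Speed limits (rad/s): [2.79, 2.79, 3.14, 3.14, 3.14, 3.14].

### API

Orientations are given as a rotation vector (axis times angle).
In Python, from cell import arm, read_camera, get_calibration, finder gives the robot as it stands.
- The arm moves only by the shell command python3 -m jog 'ROWS' [FORCE]. ROWS is JSON, a list of rows, each an object of numbers: "dx", "dy", "dz": the shift along the tool's x, y, z in mm; "ax", "ay", "az": the turn, a rotation vector about the tool's x, y, z in rad; "grip": the closure, from -1 (fully open) to 1 (shut). In form: [{"dx": .., "dy": .., "dz": .., "ax": .., "ay": .., "az": .., "grip": ..}, ...]. A call has exactly 10 rows; each row shifts and turns the commanded pose from where the row before left it, along the tool's axes as they then stand; what a row does not reach is not made up. A row lasts 1/10 s, in which the tool goes at most 50 mm and 8.59 degrees, less where a joint would pass 70% of its speed; a pose out of reach is approached as far as the arm can. A call with a gripper value outside its range is refused whole. The fingers move at their own pace and stop on an object; FORCE is the grip in N (left out, the last holds). Time passes only in rows, so rows that do not move let the fingers close, or fill a call up. It gives the time, the measured TCP pose, the force, the opening and the grip force at its end, in the units of the state.
- arm.observe(): the state, without advancing time (a new reading comes with each control period).
- read_camera(name): name is "scene" or "side" or "wrist"; returns the picture (384x512x3 uint8, red, green, blue); there is no depth.
- get_calibration(name): a dict with "fx", "fy", "cx", "cy" (pixels), "world_from_camera" (4x4, takes a point from camera to world coordinates). Camera axes: x right, y down, z forward; pixel columns grow to the right and rows downward; lengths in mm; the calibration is good to about 2 mm. A picture is of the moment at which its call begins: read the wrist's pose just before it. get_calibration takes no time and is no camera call; for the wrist camera it gives the pose at the moment of the call.
- arm.close_job(): hands the job in; it is judged then, once.
Trained networks look in the newest picture that a camera, given by its name, has taken for a name from the list of things; names that differ only in an ending like _2 or _b are one class to them, and where a whole thing is asked for, a point or a joint stands for the part that bears it (a point fixed in the world has none). Each returns a list of dicts, best first, with "confidence" (0 to 1); they miss things now and then, are a little off and sometimes report something else, mostly with a low value. They report only what shows in the picture. A call takes as long as a camera call.
- finder.search_frame(camera, label): "box" ([left, top, width, height] in pixels, round what is visible of it).
- finder.tip_of(camera, label): "pixel" ([column, row] in pixels: a listed point, or the origin of a listed thing).
The state is a dict: "time": time; "qpos": joint angles; "dq": joint speeds; "effort": joint torques, N m; "eef_pos": TCP position; "tool_rot": TCP orientation; "ft_force": force on the tool from outside, world axes, zero at the start; "moment": the same for the moment, N m; "width": finger opening in mm; "gripper_force": force on a finger pad.
Only numpy, scipy, OpenCV 4.12 (cv2) and the standard library are available. Lean on these libraries where they do the work, as an engineer would, in place of code of your own. Each camera call takes 0.05 s, during which the arm holds its last target. There are 200 camera calls.

### The job

Take the front white board (the one nearer the robot) out of the wire rack and stand it on the wooden easel to drain: long edge down on the lip, behind its raised front edge, leaning flat against both sloped prongs and centred side to side, then let go. The lip may be clamped at any height, so feel for it: set the board down gently, without dropping it or ramming the easel, and leave the other board and the small things nearby where they are.

Things in the scene. Friction and masses are not known exactly. Their poses are not given: they have to be found in the camera images.
- front_board: The board to move: white plastic, 260 x 98 x 12 mm, about 0.35 kg, on its long edge in the front slot (nearer the robot) of the rack, top edge 110 mm above the table. Origin: centre of one large face. x = along its 260 mm length, y = along its 98 mm height (up at the start), z = thickness (board fills 0 to 12 mm). Either face and either long edge may be used.
- board_mid (a point): Centre of the front board (6 mm along z from its origin), same axes.
- rear_board: The other board, white, 240 x 98 x 12 mm, standing in the rear slot of the rack, 76 mm behind the front one; leave it. Axes as for the front board.
- rack: Fixed wire rack, 160 (y) x 130 mm (x). Origin on the table under its centre; x points from front to rear slot. Slots 16 mm wide at x = -38 (front) and +38 mm (rear). Boards stand along y on rails 12 mm above the table, between wire loops 57 mm high at y = -80 and +80 mm (each 34 mm wide along y). Open between the loops.
- easel: Fixed wooden draining easel, beside the rack (either side). Origin on the table, centred between its two runners, near their front; x points to its back, y along its width. Runners reach from x = -15 to 125 mm at y = -85 and +85 mm.
- easel_back: The easel's sloped rest: two prongs 14 mm wide at y = -85 and +85 mm, open between them, leaning back 0.38 rad from upright. Origin on the prongs' front plane, centred, 8 mm above the table. z runs up the slope (prongs end at z = 155 mm), x points backward, square to the slope; the board rests against the plane x = 0.
- shaker: Steel shaker, 52 mm across, 88 mm high; origin under its centre. Leave it.
- spice_jar: Spice jar with black cap, 45 mm across, 105 mm high; origin under its centre. Leave it.
- ramekin: White sauce cup with red content, 70 mm across, 42 mm high; origin under its centre. Leave it.
- tape: Roll of masking tape lying flat, 100 mm across, 25 mm high; origin under its centre. Leave it.
- slope_top (a point): Middle between the prong tips, axes of easel_back. Before the prongs a dark steel lip, 200 mm wide, 26 mm deep, stands square to the slope; its front edge is 4 mm thick and 6 mm high, leaving 22 mm for the board. The lip is clamped firmly, its top 60 to 125 mm below this point down the slope (easel_back z = 30 to 95 mm). Its height is not reported: find it by touch or sight.

How it is judged:
By the outcome, as a careful person would: the job done as asked, in the order asked, and still so for the second after the job is handed in, with the robot touching nothing.
It also fails if it takes over 51 s, if anything falls off the work surface, if the arm or the gripper's body presses on something with over 40 N, if the wrist force passes 120 N, or if a joint passes its speed limit or range.

## Working session

There is one attempt and no reset: what is moved stays moved. The work goes in short steps, Python scripts to look and compute and a shell command to move; the robot and the scene stay as the last step left them, time stands still between calls to the robot, and variables do not carry over. Pictures are saved under pics/ and viewed, at most 10 in all, crops included, and the job is handed in when it is done.

```bash
ls; mkdir -p pics; python3 - <<'E'
from cell import arm, read_camera, get_calibration, finder
import cv2, numpy as np
print(arm.observe())
ims=[]
for c in ("scene","side"):
    im=read_camera(c); ims.append(im[:,:,::-1])
    cal=get_calibration(c); print(c,cal['fx'],cal['cx'],cal['cy'],np.round(cal['world_from_camera'],3).tolist())
    for l in ("front_board","board_mid","rear_board","rack","easel","easel_back","slope_top","shaker","spice_jar","ramekin","tape"):
        r=finder.tip_of(c,l)[:2]; b=finder.search_frame(c,l)[:1]
        print(l,[(np.round(q['pixel']).tolist(),round(q['confidence'],2)) for q in r],[(np.round(q['box']).tolist(),round(q['confidence'],2)) for q in b])
cv2.imwrite('pics/a.png',ims[0]);cv2.imwrite('pics/b.png',ims[1])
E
```

```text
pics
{'time': 0.0, 'qpos': array([ 1.43260531e+00,  3.85531596e-01,  6.59975802e-03, -5.24494136e-04,
       -1.19402079e+00, -2.58550964e-01]), 'dq': array([-0.00017154, -0.00204804,  0.00185585, -0.00066802,  0.00020672,
        0.00135547]), 'effort': array([ 1.55912370e-03, -3.90663242e+01,  1.87405765e+01,  4.21981573e+00,
        1.10793096e-02, -1.77040433e-04]), 'eef_pos': array([241.27780963, 575.87094925, 221.46070682]), 'tool_rot': array([ 3.07778375e+00, -6.18989423e-01, -5.60267603e-04]), 'ft_force': array([-0.11325786,  0.4732402 ,  0.18933061]), 'moment': array([ 0.00568708,  0.00326895, -0.01837898]), 'gripper_force': 0.0, 'width': 87.09983456493048}
scene 365.06020412336517 251.8217526625377 190.96899461248717 [[-0.831, -0.414, 0.371, 177.101], [-0.556, 0.615, -0.56, 625.269], [0.004, -0.672, -0.741, 921.208], [0.0, 0.0, 0.0, 1.0]]
front_board [([246.0, 297.0], 0.56)] [([216.0, 250.0, 50.0, 100.0], 0.69)]
board_mid [] [([212.0, 253.0, 54.0, 95.0], 0.56)]
rear_board [([216.0, 290.0], 0.75)] [([188.0, 246.0, 53.0, 94.0], 0.74)]
rack [] [([205.0, 262.0, 63.0, 80.0], 0.8
[... 784 characters left out ...]
69.0], 0.62)]
board_mid [([152.0, 176.0], 0.78)] [([130.0, 146.0, 44.0, 71.0], 0.65)]
rear_board [([176.0, 169.0], 0.72)] [([156.0, 141.0, 46.0, 61.0], 0.86)]
rack [([294.0, 215.0], 0.74)] [([135.0, 169.0, 64.0, 44.0], 0.83)]
easel [([284.0, 308.0], 0.64)] [([243.0, 220.0, 108.0, 114.0], 0.94)]
easel_back [([281.0, 303.0], 0.73)] [([239.0, 219.0, 104.0, 106.0], 0.69)]
slope_top [] [([242.0, 219.0, 108.0, 112.0], 0.86)]
shaker [([190.0, 256.0], 0.94)] [([177.0, 224.0, 21.0, 35.0], 0.82)]
spice_jar [([271.0, 195.0], 0.74)] [([263.0, 159.0, 18.0, 38.0], 0.94)]
ramekin [([262.0, 226.0], 0.93)] [([246.0, 203.0, 26.0, 30.0], 0.83)]
tape [([292.0, 215.0], 0.67)] [([275.0, 197.0, 30.0, 33.0], 0.92)]
```

```bash
python3 - <<'E'
import cv2
a=cv2.imread('pics/a.png')[115:355,150:350]; b=cv2.imread('pics/b.png')[130:340,120:370]
cv2.imwrite('pics/a2.png',cv2.resize(a,None,fx=2.5,fy=2.5,interpolation=2)); cv2.imwrite('pics/b2.png',cv2.resize(b,None,fx=2.8,fy=2.8,interpolation=2))
from cell import arm
print(arm.observe()['time'])
E
```

```text
2.3
```

View pics/a2.png

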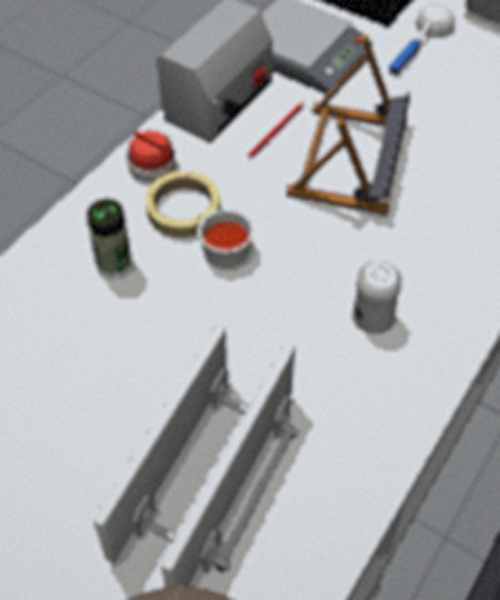

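View pics/b2.png

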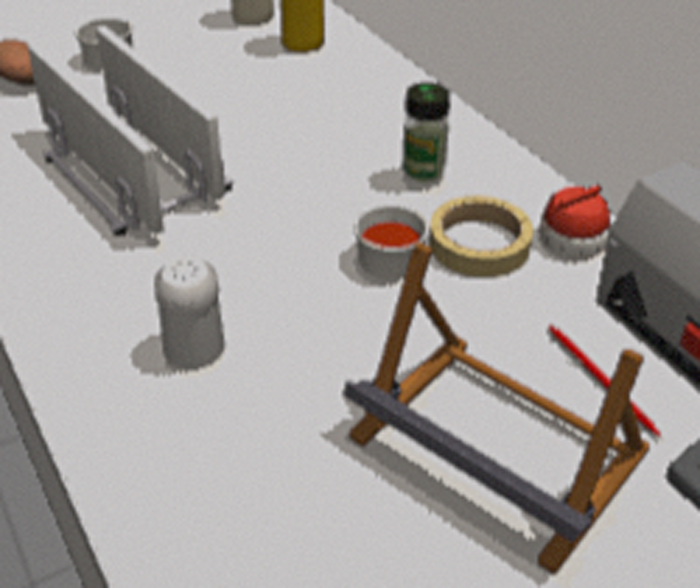

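```bash
cat > h.py <<'E'
import numpy as np
from cell import get_calibration
from scipy.optimize import least_squares
class C:
    def __init__(s,n):
        c=get_calibration(n); s.c=c; s.T=np.array(c['world_from_camera'])
    def proj(s,P):
        p=s.T[:3,:3].T@(np.asarray(P,float)-s.T[:3,3]); c=s.c
        return np.array([c['cx']+c['fx']*p[0]/p[2],c['cy']+c['fy']*p[1]/p[2]])
    def at(s,uv,z):
        c=s.c; d=s.T[:3,:3]@np.array([(uv[0]-c['cx'])/c['fx'],(uv[1]-c['cy'])/c['fy'],1]); o=s.T[:3,3]
        return o+d*(z-o[2])/d[2]
def rz(a): return np.array([[np.cos(a),-np.sin(a),0],[np.sin(a),np.cos(a),0],[0,0,1]])
S,D=C('scene'),C('side')
sc=lambda u,v:(150+u/2.5-.3,115+v/2.5-.3)
sd=lambda u,v:(120+u/2.8-.32,130+v/2.8-.32)
E
python3 - <<'E'
from h import *
p=lambda n,x:print(n,np.round(x,1))
p('fb side far',D.at(sd(34,50),110)); p('fb side near mid',D.at(sd(148,155),110))
p('rb side far',D.at(sd(101,30),110)); p('rb side near',D.at(sd(211,123),110))
p('fb scene far',S.at(sc(294,348),110)); p('fb scene near',S.at(sc(167,572),110))
p('rb scene far',S.at(sc(224,332),110));p('rb scene near',S.at(sc(100,525),110))
for n,c,q in(('tapeS',S,(220,201)),('tapeD',D,(292,215)),('shS',S,(299,242)),('shD',D,(190,256)),('raS',S,(242,212)),('raD',D,(262,226)),('jarS',S,(196,221)),('jarD',D,(271,195))): p(n,c.at(q,0))
p('tips',[D.at(sd(422,250),152),D.at(sd(633,355),152),S.at(sc(363,40),152),S.at(sc(325,112),152)])
# easel fit: x,y,yaw,x0,s
obs=[]
def m(v,pt):
    x,y,yaw,x0,s=v; X,Y,Z=pt(x0,s); return rz(yaw)@[X,Y,Z]+[x,y,0]
tl=.38
def bk(a,y,z): return lambda x0,s:(x0+a*np.cos(tl)+(z+0)*np.sin(tl),y,8-a*np.sin(tl)+z*np.cos(tl))
def bkl(a,y,dz): return lambda x0,s:(x0+a*np.cos(tl)+(s+dz)*np.sin(tl),y,8-a*np.sin(tl)+(s+dz)*np.cos(tl))
obs=[(D,sd(422,250),bk(6,-85,155)),(D,sd(633,355),bk(6,85,155)),(S,sc(363,40),bk(6,85,155)),(S,sc(325,112),bk(6,-85,155)),
(D,sd(360,440),lambda x0,s:(-15,-85,4)),(D,sd(550,566),lambda x0,s:(-15,85,4)),
(S,sc(388,210),lambda x0,s:(-15,-85,4)),(S,sc(290,190),lambda x0,s:(125,-85,6)),
(D,sd(347,386),bkl(-26,-100,4)),(D,sd(583,525),bkl(-26,100,4)),(S,sc(408,95),bkl(-26,100,4)),(S,sc(384,203),bkl(-26,-100,2))]
for sgn in (1,-1):
  def f(v):
    r=[]
    for c,uv,pt in obs:
        g=(lambda x0,s,pt=pt:(lambda q:(q[0],q[1]*sgn,q[2]))(pt(x0,s)))
        r+=list(c.proj(m(v,g))-uv)
    return np.array(r+[v[3]/5])
  for y0 in (-1.5,0,1.5):
    R=least_squares(f,[600,0,y0,0,60],loss='soft_l1'); print(sgn,np.round(R.x,3),R.cost)
    if R.cost<60: print(np.round(R.fun.reshape(-1)[:24].reshape(-1,2),1).tolist())
E
```

```text
fb side far [399.9 402.4 110. ]
fb side near mid [430.6 155.6 110. ]
rb side far [475.6 412.7 110. ]
rb side near [501.  177.3 110. ]
fb scene far [427.3 172.8 110. ]
fb scene near [398.1 427.1 110. ]
rb scene far [498.9 197.2 110. ]
rb scene near [473.4 427.8 110. ]
tapeS [700.9  25.2   0. ]
tapeD [707.4  14.6   0. ]
shS [404.   22.3   0. ]
shD [405.3  11.4   0. ]
raS [613.5  22.9   0. ]
raD [611.2  17.1   0. ]
jarS [713.5 134.3   0. ]
jarD [710.3 122.6   0. ]
tips [[ 537.2 -121.7  152. ]
 [ 594.9 -278.7  152. ]
 [ 593.8 -263.3  152. ]
 [ 563.5 -113.4  152. ]]
1 [ 541.852 -197.661   -2.106  -20.875   21.413] 341.5747987012362
1 [ 541.852 -197.66  -134.053  -20.874   21.413] 341.57479869797515
1 [ 541.853 -197.659   60.726  -20.873   21.414] 341.5747987579761
-1 [ 514.774 -215.699    6.629   -0.871   33.814] 20.6150337546757
[[1.0, -2.2], [1.1, -2.0], [-0.6, -2.1], [5.5, 2.7], [-1.2, 0.3], [-0.4, -0.2], [-0.0, -0.7], [-1.8, -0.7], [-0.8, -0.7], [-0.8, 1.7], [-0.1, -1.8], [1.5, -4.3]]
-1 [ 5.14774e+02 -2.15699e+02  3.46000e-01 -8.71000e-01  3.38140e+01] 20.615033754642173
[[1.0, -2.2], [1.1, -2.0], [-0.6, -2.1], [5.5, 2.7], [-1.2, 0.3], [-0.4, -0.2], [-0.0, -0.7], [-1.8, -0.7], [-0.8, -0.7], [-0.8, 1.7], [-0.1, -1.8], [1.5, -4.3]]
-1 [ 514.774 -215.699   63.178   -0.871   33.814] 20.615033754680105
[[1.0, -2.2], [1.1, -2.0], [-0.6, -2.1], [5.5, 2.7], [-1.2, 0.3], [-0.4, -0.2], [-0.0, -0.7], [-1.8, -0.7], [-0.8, -0.7], [-0.8, 1.7], [-0.1, -1.8], [1.5, -4.3]]
```

Pictures: a2 (scene) shows the easel top right with the dark lip low on its prongs and the two boards bottom left; b2 (side) shows the lip at about (345,388)–(588,518) and the front board's top edge at (34,50)–(148,155). The scene and side views disagree by about 12 mm in y, so I'll check with the wrist camera.

```bash
python3 -m jog '[{"az":0.106,"dz":-8},{"az":0.106,"dz":-8},{"az":0.106,"dz":-8},{"az":0.106,"dz":-8},{"az":0.106,"dz":-8},{"az":0.106,"dz":-8},{"az":0.106,"dz":-8},{"az":0.106,"dz":-8},{"az":0.106,"dz":-8},{"az":0.106,"dz":-8}]'
cat >> h.py <<'E'
from scipy.spatial.transform import Rotation as Ro
def delta(pos,R=None):
    "shift and turn from the measured pose to the goal, in tool axes"
    from cell import arm
    o=arm.observe(); A=Ro.from_rotvec(o['tool_rot'])
    d=A.inv().apply(np.array(pos)-o['eef_pos']); w=(A.inv()*R).as_rotvec() if R is not None else None
    print('t',round(o['time'],2),'pos',np.round(o['eef_pos'],1),'d',np.round(d,1),'w',None if w is None else np.round(w,3),'F',np.round(o['ft_force'],1),'w',round(o['width'],1),'g',round(o['gripper_force'],1))
def tool(yang,tilt=0):
    "tool y at world angle yang, z down; tilt about tool x"
    y=np.array([np.cos(yang),np.sin(yang),0]);z=np.array([0,0,-1.]);x=np.cross(y,z)
    return Ro.from_matrix(np.array([x,y,z]).T)*Ro.from_rotvec([tilt,0,0])
E
python3 -c "
from h import *
delta([414,288,300],tool(-3.025))
T=np.array(get_calibration('wrist')['world_from_camera']);print(np.round(T,2).tolist(),get_calibration('wrist')['fx'])"
```

```text
t 2.3 pos [241.5 576.4 222.6] d [270.6 199.3 -77.4] w [-0.     0.     1.057] F [-0.7 -0.5  0.3] w 87.1 g 0.0
[[-0.39, -0.88, -0.28, 318.17], [-0.92, 0.37, 0.12, 544.9], [0.0, 0.3, -0.95, 385.3], [0.0, 0.0, 0.0, 1.0]] 300.47173689876263$[0]: bad value
```

```bash
python3 -m jog '[{"dx":0,"dy":0,"dz":-8,"ax":0,"ay":0,"az":0.106,"grip":-1},{"dx":0,"dy":0,"dz":-8,"ax":0,"ay":0,"az":0.106,"grip":-1},{"dx":0,"dy":0,"dz":-8,"ax":0,"ay":0,"az":0.106,"grip":-1},{"dx":0,"dy":0,"dz":-8,"ax":0,"ay":0,"az":0.106,"grip":-1},{"dx":0,"dy":0,"dz":-8,"ax":0,"ay":0,"az":0.106,"grip":-1},{"dx":0,"dy":0,"dz":-8,"ax":0,"ay":0,"az":0.106,"grip":-1},{"dx":0,"dy":0,"dz":-8,"ax":0,"ay":0,"az":0.106,"grip":-1},{"dx":0,"dy":0,"dz":-8,"ax":0,"ay":0,"az":0.106,"grip":-1},{"dx":0,"dy":0,"dz":-8,"ax":0,"ay":0,"az":0.106,"grip":-1},{"dx":0,"dy":0,"dz":-8,"ax":0,"ay":0,"az":0.106,"grip":-1}]'
python3 -c "
from h import *
delta([414,288,300],tool(-3.025))"
```

```text
time: 3.3
eef_pos: [241.5, 576.4, 302.9]
tool_rot: [2.34, -2.096, 0.0]
ft_force: [-1.0, -0.2, 0.5]
width: 87.0
gripper_force: 0.0
t 3.3 pos [241.5 576.4 302.9] d [ 305.5 -139.9    2.9] w [ 0.    -0.    -0.007] F [-1.  -0.2  0.5] w 87.0 g 0.0
```

```bash
python3 -m jog '[{"dx":30.5,"dy":-14,"dz":0.3,"ax":0,"ay":0,"az":-0.007,"grip":-1},{"dx":30.5,"dy":-14,"dz":0.3,"ax":0,"ay":0,"az":0,"grip":-1},{"dx":30.5,"dy":-14,"dz":0.3,"ax":0,"ay":0,"az":0,"grip":-1},{"dx":30.5,"dy":-14,"dz":0.3,"ax":0,"ay":0,"az":0,"grip":-1},{"dx":30.5,"dy":-14,"dz":0.3,"ax":0,"ay":0,"az":0,"grip":-1},{"dx":30.5,"dy":-14,"dz":0.3,"ax":0,"ay":0,"az":0,"grip":-1},{"dx":30.5,"dy":-14,"dz":0.3,"ax":0,"ay":0,"az":0,"grip":-1},{"dx":30.5,"dy":-14,"dz":0.3,"ax":0,"ay":0,"az":0,"grip":-1},{"dx":30.5,"dy":-14,"dz":0.3,"ax":0,"ay":0,"az":0,"grip":-1},{"dx":30.5,"dy":-14,"dz":0.3,"ax":0,"ay":0,"az":0,"grip":-1}]'
python3 - <<'E'
from h import *
import cv2
from cell import *
delta([414,288,300],tool(-3.025))
W=C('wrist'); im=read_camera('wrist')
for l in('board_mid','front_board','rear_board','shaker'):
    print(l,[(np.round(q['pixel'],1).tolist(),round(q['confidence'],2)) for q in finder.tip_of('wrist',l)[:2]])
np.save('W.npy',np.vstack([W.T])); cv2.imwrite('pics/c.png',cv2.resize(im[:,:,::-1],(800,600),interpolation=2))
E
```

```text
time: 4.3
eef_pos: [417.6, 289.2, 299.8]
tool_rot: [-2.351, 2.082, 0.0]
ft_force: [0.2, 0.4, -0.5]
width: 86.7
gripper_force: 0.0
t 4.3 pos [417.6 289.2 299.8] d [ 0.7  3.7 -0.2] w [-0.     0.     0.005] F [ 0.2  0.4 -0.5] w 86.7 g 0.0
board_mid []
front_board [([258.0, 165.2], 0.67)]
rear_board [([205.0, 170.8], 0.92)]
shaker []
```

View pics/c.png

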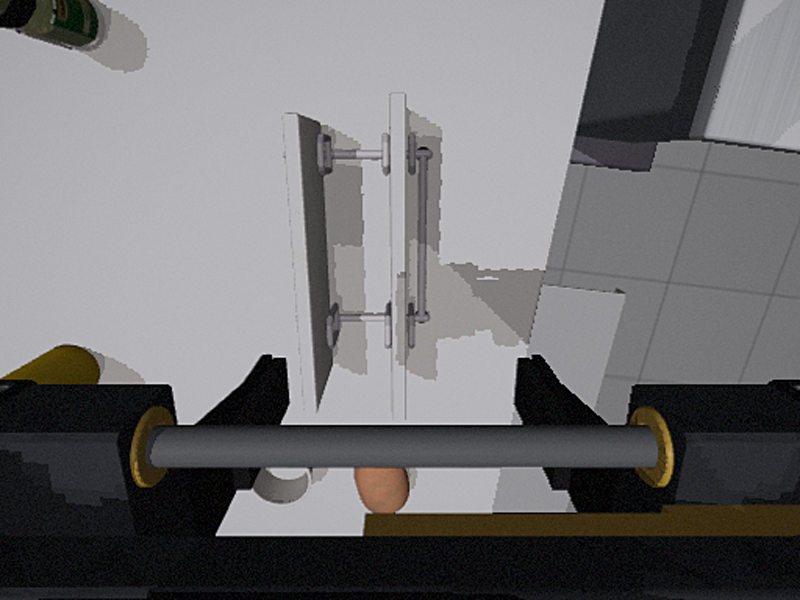

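The wrist picture shows the front board edge-on, top edge from (398,93) to (399,419), rear board left of it, and the gap between the loops clear.

```bash
python3 - <<'E'
from h import *
W=C('wrist')
w=lambda u,v:((u+.5)*.64-.5,(v+.5)*.64-.5)
p=[W.at(w(*q),110) for q in((398,93.5),(399.5,419))]
print(np.round(p,1),np.linalg.norm(p[0]-p[1]),np.arctan2(*(p[0]-p[1])[[1,0]]), np.round((p[0]+p[1])/2,1))
for q in ((405,155),(405,318)): print(np.round(W.at(w(*q),57),1))
r=[W.at(w(*q),110) for q in((292,113),(310,411))];print(np.round(r,1))
E
```

```text
[[434.  170.1 110. ]
 [402.6 424.3 110. ]] 256.13017012996636 -1.4477043711659396 [418.3 297.2 110. ]
[423.9 209.9  57. ]
[406.4 351.5  57. ]
[[506.1 191.4 110. ]
 [479.  425.7 110. ]]
```

```bash
python3 -c "
from h import *
delta([418.2,298,69],tool(-3.019))"
```

```text
t 4.55 pos [417.1 290.5 299.7] d [ -7.2  -1.9 230.7] w [-0.     0.    -0.002] F [ 0.4  0.5 -0.1] w 87.2 g 0.0
```

```bash
python3 -m jog '[{"dx":-3.6,"dy":-1,"dz":25,"ax":0,"ay":0,"az":0,"grip":-0.4},{"dx":-3.6,"dy":-1,"dz":30,"ax":0,"ay":0,"az":0,"grip":-0.4},{"dx":0,"dy":0,"dz":30,"ax":0,"ay":0,"az":0,"grip":-0.4},{"dx":0,"dy":0,"dz":30,"ax":0,"ay":0,"az":0,"grip":-0.4},{"dx":0,"dy":0,"dz":30,"ax":0,"ay":0,"az":0,"grip":-0.4},{"dx":0,"dy":0,"dz":25,"ax":0,"ay":0,"az":0,"grip":-0.4},{"dx":0,"dy":0,"dz":10,"ax":0,"ay":0,"az":0,"grip":-0.4},{"dx":0,"dy":0,"dz":0,"ax":0,"ay":0,"az":0,"grip":-0.4},{"dx":0,"dy":0,"dz":0,"ax":0,"ay":0,"az":0,"grip":-0.4},{"dx":0,"dy":0,"dz":0,"ax":0,"ay":0,"az":0,"grip":-0.4}]'
python3 - <<'E'
from h import *
import cv2
from cell import *
delta([418.2,298,69],tool(-3.019))
W=C('wrist');im=read_camera('wrist')
cv2.imwrite('pics/d.png',cv2.resize(im[:,:,::-1],(800,600),interpolation=2))
# where the board's top edge projects now, from white stripe near row
print(W.proj([434,170.1,110]),W.proj([418.3,297,110]))
E
```

```text
time: 5.55
eef_pos: [418.9, 298.9, 121.0]
tool_rot: [-2.35, 2.08, -0.0]
ft_force: [-0.6, -0.1, -0.9]
width: 60.7
gripper_force: 0.0
t 5.55 pos [418.9 298.9 121. ] d [ 0.9  0.9 52. ] w [-0.002  0.002 -0.001] F [-0.6 -0.1 -0.9] w 60.7 g 0.0
[257.85321851  -0.42971467] [257.97715467 231.52467466]
```

View pics/d.png

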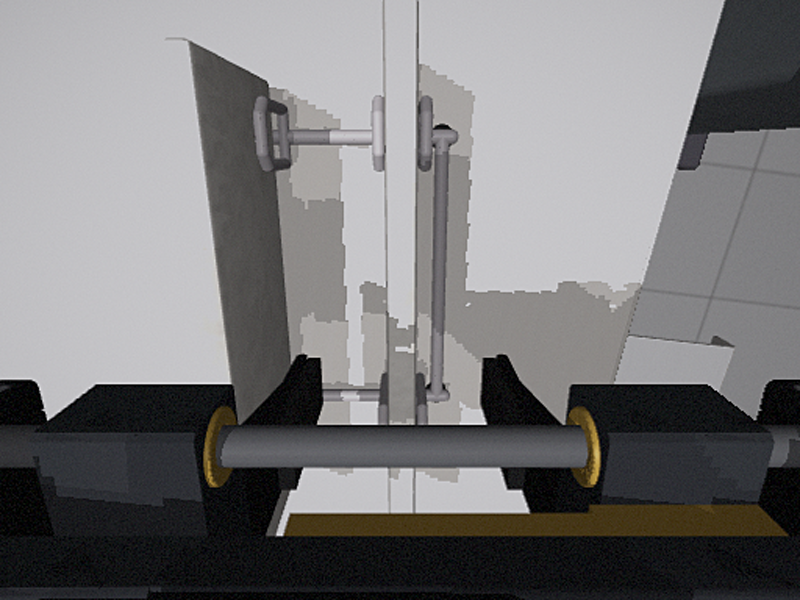

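Board is centred between the fingers (column 401), loops clear; descend and grip.

```bash
python3 -m jog '[{"dx":0.5,"dy":0.5,"dz":16,"ax":0,"ay":0,"az":0,"grip":-0.4},{"dx":0.5,"dy":0.5,"dz":16,"ax":0,"ay":0,"az":0,"grip":-0.4},{"dx":0,"dy":0,"dz":15,"ax":0,"ay":0,"az":0,"grip":-0.4},{"dx":0,"dy":0,"dz":5,"ax":0,"ay":0,"az":0,"grip":-0.4},{"dx":0,"dy":0,"dz":0,"ax":0,"ay":0,"az":0,"grip":1},{"dx":0,"dy":0,"dz":0,"ax":0,"ay":0,"az":0,"grip":1},{"dx":0,"dy":0,"dz":0,"ax":0,"ay":0,"az":0,"grip":1},{"dx":0,"dy":0,"dz":0,"ax":0,"ay":0,"az":0,"grip":1},{"dx":0,"dy":0,"dz":0,"ax":0,"ay":0,"az":0,"grip":1},{"dx":0,"dy":0,"dz":0,"ax":0,"ay":0,"az":0,"grip":1}]' 40
```

```text
time: 6.6
eef_pos: [417.4, 296.8, 67.8]
tool_rot: [-2.351, 2.083, 0.0]
ft_force: [1.6, -0.4, 0.1]
width: 20.6
gripper_force: 0.0
```

```bash
python3 -m jog '[{"dx":0,"dy":0,"dz":0,"ax":0,"ay":0,"az":0,"grip":1},{"dx":0,"dy":0,"dz":0,"ax":0,"ay":0,"az":0,"grip":1},{"dx":0,"dy":0,"dz":0,"ax":0,"ay":0,"az":0,"grip":1},{"dx":0,"dy":0,"dz":0,"ax":0,"ay":0,"az":0,"grip":1},{"dx":0,"dy":0,"dz":0,"ax":0,"ay":0,"az":0,"grip":1},{"dx":0,"dy":0,"dz":-5,"ax":0,"ay":0,"az":0,"grip":1},{"dx":0,"dy":0,"dz":-8,"ax":0,"ay":0,"az":0,"grip":1},{"dx":0,"dy":0,"dz":-10,"ax":0,"ay":0,"az":0,"grip":1},{"dx":0,"dy":0,"dz":-10,"ax":0,"ay":0,"az":0,"grip":1},{"dx":0,"dy":0,"dz":-10,"ax":0,"ay":0,"az":0,"grip":1}]'
```

```text
time: 7.6
eef_pos: [417.0, 296.5, 111.5]
tool_rot: [2.351, -2.083, -0.0]
ft_force: [-0.2, -0.2, -4.3]
width: 11.9
gripper_force: 40.0
```

```bash
python3 -m jog '[{"dx":0,"dy":0,"dz":-15,"ax":0,"ay":0,"az":0,"grip":1},{"dx":0,"dy":0,"dz":-20,"ax":0,"ay":0,"az":0,"grip":1},{"dx":0,"dy":0,"dz":-25,"ax":0,"ay":0,"az":0,"grip":1},{"dx":0,"dy":0,"dz":-25,"ax":0,"ay":0,"az":-0.032,"grip":1},{"dx":0,"dy":0,"dz":-25,"ax":0,"ay":0,"az":-0.032,"grip":1},{"dx":0,"dy":0,"dz":-25,"ax":0,"ay":0,"az":-0.032,"grip":1},{"dx":0,"dy":0,"dz":-25,"ax":0,"ay":0,"az":-0.032,"grip":1},{"dx":0,"dy":0,"dz":-25,"ax":0,"ay":0,"az":-0.032,"grip":1},{"dx":0,"dy":0,"dz":-20,"ax":0,"ay":0,"az":-0.032,"grip":1},{"dx":0,"dy":0,"dz":-15,"ax":0,"ay":0,"az":-0.032,"grip":1}]'
python3 -c "
from h import *
delta([455,-163,330],tool(-2.796))"
```

```text
time: 8.6
eef_pos: [416.8, 296.3, 332.6]
tool_rot: [-2.57, 1.805, 0.001]
ft_force: [1.4, -0.8, -4.6]
width: 11.7
gripper_force: 40.0
t 8.6 pos [416.8 296.3 332.6] d [445.  119.8   2. ] w [-0.001  0.001  0.001] F [ 1.4 -0.8 -4.6] w 11.7 g 40.0
```

```bash
python3 -m jog '[{"dx":10,"dy":3,"dz":0,"ax":0,"ay":0,"az":0,"grip":1},{"dx":20,"dy":6,"dz":0,"ax":0,"ay":0,"az":0,"grip":1},{"dx":30,"dy":8,"dz":0,"ax":0,"ay":0,"az":0,"grip":1},{"dx":30,"dy":8,"dz":0,"ax":0,"ay":0,"az":0,"grip":1},{"dx":30,"dy":8,"dz":0,"ax":0,"ay":0,"az":0,"grip":1},{"dx":30,"dy":8,"dz":0,"ax":0,"ay":0,"az":0,"grip":1},{"dx":30,"dy":8,"dz":0,"ax":0,"ay":0,"az":0,"grip":1},{"dx":30,"dy":8,"dz":0,"ax":0,"ay":0,"az":0,"grip":1},{"dx":30,"dy":8,"dz":0,"ax":0,"ay":0,"az":0,"grip":1},{"dx":30,"dy":8,"dz":0,"ax":0,"ay":0,"az":0,"grip":1}]'
python3 -m jog '[{"dx":30,"dy":8,"dz":0,"ax":0,"ay":0,"az":0,"grip":1},{"dx":30,"dy":8,"dz":0,"ax":0,"ay":0,"az":0,"grip":1},{"dx":30,"dy":8,"dz":0,"ax":0,"ay":0,"az":0,"grip":1},{"dx":30,"dy":8,"dz":0,"ax":0,"ay":0,"az":0,"grip":1},{"dx":30,"dy":8,"dz":0,"ax":0,"ay":0,"az":0,"grip":1},{"dx":18,"dy":5,"dz":0,"ax":0,"ay":0,"az":0,"grip":1},{"dx":7,"dy":2,"dz":0,"ax":0,"ay":0,"az":0,"grip":1},{"dx":0,"dy":0,"dz":0,"ax":0,"ay":0,"az":0,"grip":1},{"dx":0,"dy":0,"dz":0,"ax":0,"ay":0,"az":0,"grip":1},{"dx":0,"dy":0,"dz":0,"ax":0,"ay":0,"az":0,"grip":1}]'
python3 - <<'E'
from h import *
import cv2
from cell import *
delta([455,-163,330],tool(-2.796))
W=C('wrist');np.save('W.npy',W.T);im=read_camera('wrist')
for l in('slope_top','easel_back','easel'):
    print(l,[(np.round(q['pixel'],1).tolist(),round(q['confidence'],2)) for q in finder.tip_of('wrist',l)[:2]])
cv2.imwrite('pics/e0.png',im[:,:,::-1]);cv2.imwrite('pics/e.png',cv2.resize(im[:,:,::-1],(800,600),interpolation=2))
E
```

```text
time: 9.6
eef_pos: [437.9, 15.2, 329.3]
tool_rot: [2.567, -1.808, -0.004]
ft_force: [1.0, 0.8, -4.5]
width: 11.7
gripper_force: 40.0
time: 10.6
eef_pos: [454.5, -162.0, 330.4]
tool_rot: [-2.57, 1.806, 0.001]
ft_force: [0.5, 0.1, -3.4]
width: 12.1
gripper_force: 40.0
t 10.6 pos [ 454.5 -162.   330.4] d [ 1.1 -0.1  0.4] w [0. 0. 0.] F [ 0.5  0.1 -3.4] w 12.1 g 40.0
slope_top []
easel_back [([233.5, 108.1], 0.66)]
easel [([234.0, 106.9], 0.66)]
```

View pics/e.png

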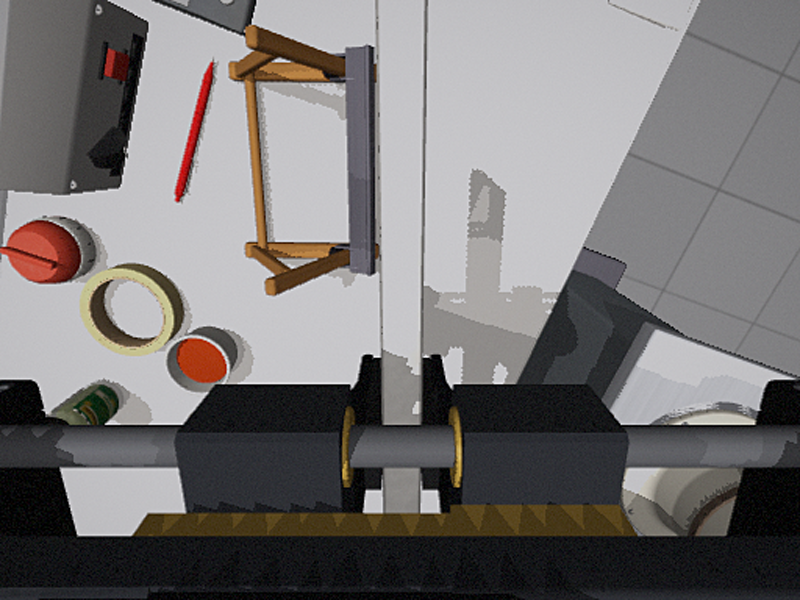

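The wrist picture shows the easel left of the held board: lip front edge at column ~375 from row 46 to 273, prong tips near (250,38) and (270,286). I'll zoom in for corners.

```bash
python3 - <<'E'
import cv2,numpy as np
a=cv2.imread('pics/e0.png')
t=cv2.resize(a[10:75,140:250],None,fx=6,fy=6,interpolation=cv2.INTER_CUBIC); b=cv2.resize(a[145:193,140:250],None,fx=6,fy=6,interpolation=cv2.INTER_CUBIC)
cv2.imwrite('pics/e1.png',np.vstack([t[:300],b]))
E
```

```text
(no output)
```

View pics/e1.png

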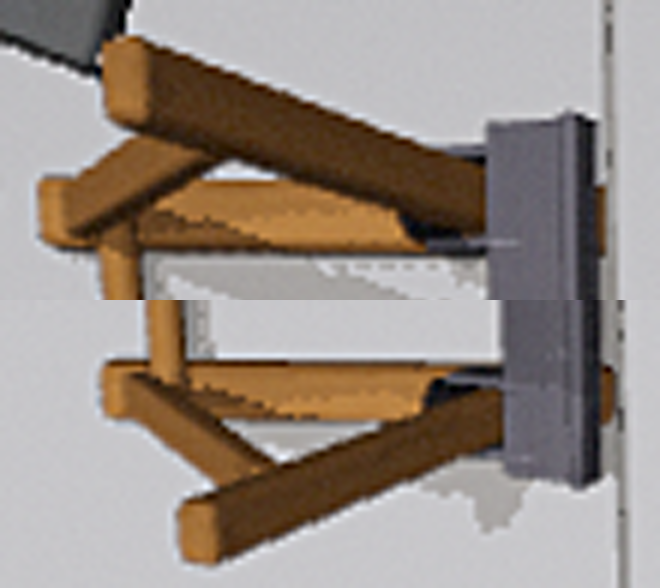

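```bash
cat > fit.py <<'E'
from h import *
W=C('wrist');W.T=np.load('W.npy')
T=lambda u,v:np.array((140+u/6-.42,10+v/6-.42)); B=lambda u,v:np.array((140+u/6-.42,145+(v-300)/6-.42))
tl=.38
def bk(v,x,y,z):
    X,Y,yaw=v[:3]; q=np.array([x*np.cos(tl)+z*np.sin(tl),y,8-x*np.sin(tl)+z*np.cos(tl)])
    return rz(yaw)@q+[X,Y,0]
ob=[(T(488,122),0,-100,None),(T(582,113),-26,-100,6),(T(567,115),-22,-100,6),(B(505,478),0,100,None),(B(584,487),-26,100,6),(B(570,484),-22,100,6),
(T(153,48),0,-92,155),(T(151,124),0,-78,155),(B(218,498),0,78,155),(B(216,562),0,92,155)]
def f(v):
    r=[]
    for uv,x,y,z in ob:
        zz=155 if z==155 else v[3]+(z or 0)
        r+=list(W.proj(bk(v,x,y,zz))-uv)
    return np.array(r)
if __name__=='__main__':
    R=least_squares(f,[515,-215,.346,50],loss='soft_l1');print(np.round(R.x,3),R.cost);print(np.round(R.fun.reshape(-1,2),1).tolist())
    J=np.linalg.inv(R.jac.T@R.jac);print(np.sqrt(np.diag(J)))
    # board in hand: thin strip columns
    print('slope_top',bk(R.x,0,0,155))
E
python3 fit.py
```

```text
[ 5.12726e+02 -2.14638e+02  3.29000e-01  3.40720e+01] 5.5150701162676325
[[0.3, 0.3], [0.2, -0.4], [-0.1, -0.5], [-0.1, -0.3], [0.3, 0.9], [0.2, 1.1], [-1.0, -3.2], [0.4, -0.3], [-0.8, 0.8], [0.3, 1.5]]
[0.62763042 0.52692254 0.00467361 1.75436371]
slope_top [ 567.14004877 -196.07625884  151.94301851]
```

```bash
cat >> h.py <<'E'
E
cat > g.py <<'E'
from fit import *
V=[512.7,-214.6,.329,34]
GR=tool(.329-np.pi,-.38)
def goal(x,z,y=-1.75): delta(bk(V,x,y,z),GR)
def where():
    from cell import arm
    o=arm.observe(); p=rz(-V[2])@(o['eef_pos']-[V[0],V[1],8]); c,s=np.cos(tl),np.sin(tl)
    F=rz(-V[2])@o['ft_force']
    print('back coords x,y,z',np.round([c*p[0]-s*p[2],p[1],s*p[0]+c*p[2]],1),'F',np.round([c*F[0]-s*F[2],F[1],s*F[0]+c*F[2]],1),'M',np.round(o['moment'],2))
E
python3 -c "
from g import *
goal(-40,220);where()"
```

```text
t 10.8 pos [ 454.9 -162.   330.6] d [ 71.6 -80.9 103.5] w [-0.38  -0.003  0.017] F [ 0.3  0.3 -4.3] w 12.0 g 40.0
back coords x,y,z [-154.7   68.4  285.6] F [ 2.   0.2 -3.9] M [ 0.08 -0.07  0.04]
```

```bash
python3 -m jog '[{"dx":10,"dy":-11,"dz":14,"ax":0,"ay":0,"az":0.017,"grip":1},{"dx":17,"dy":-19,"dz":25,"ax":0,"ay":0,"az":0,"grip":1},{"dx":18,"dy":-20,"dz":26,"ax":0,"ay":0,"az":0,"grip":1},{"dx":17,"dy":-19,"dz":24,"ax":0,"ay":0,"az":0,"grip":1},{"dx":10,"dy":-12,"dz":14,"ax":0,"ay":0,"az":0,"grip":1},{"dx":0,"dy":0,"dz":0,"ax":-0.07,"ay":0,"az":0,"grip":1},{"dx":0,"dy":0,"dz":0,"ax":-0.09,"ay":0,"az":0,"grip":1},{"dx":0,"dy":0,"dz":0,"ax":-0.1,"ay":0,"az":0,"grip":1},{"dx":0,"dy":0,"dz":0,"ax":-0.08,"ay":0,"az":0,"grip":1},{"dx":0,"dy":0,"dz":0,"ax":-0.04,"ay":0,"az":0,"grip":1}]'
python3 -c "
from g import *
goal(-11,150);where()
from cell import arm;print(arm.observe()['qpos'].round(2))"
```

```text
time: 11.8
eef_pos: [556.4, -203.5, 226.2]
tool_rot: [2.289, -1.636, -0.317]
ft_force: [-0.1, -0.7, -4.6]
width: 11.5
gripper_force: 40.0
t 11.8 pos [ 556.4 -203.5  226.2] d [ -1.9 -28.3  69.2] w [0.002 0.    0.001] F [-0.1 -0.7 -4.6] w 11.5 g 40.0
back coords x,y,z [-39.2  -3.6 219.3] F [ 1.5 -0.6 -4.4] M [ 0.51 -1.2   0.02]
[-0.01  0.5   0.1   0.13 -1.53  0.31]
```

```bash
python3 -m jog '[{"dx":-0.5,"dy":-5,"dz":4,"ax":0,"ay":0,"az":0,"grip":1},{"dx":-0.5,"dy":-6,"dz":8,"ax":0,"ay":0,"az":0,"grip":1},{"dx":-0.5,"dy":-6,"dz":10,"ax":0,"ay":0,"az":0,"grip":1},{"dx":-0.4,"dy":-6,"dz":10,"ax":0,"ay":0,"az":0,"grip":1},{"dx":0,"dy":-5.3,"dz":12,"ax":0,"ay":0,"az":0,"grip":1},{"dx":0,"dy":0,"dz":12,"ax":0,"ay":0,"az":0,"grip":1},{"dx":0,"dy":0,"dz":8,"ax":0,"ay":0,"az":0,"grip":1},{"dx":0,"dy":0,"dz":5,"ax":0,"ay":0,"az":0,"grip":1},{"dx":0,"dy":0,"dz":0,"ax":0,"ay":0,"az":0,"grip":1},{"dx":0,"dy":0,"dz":0,"ax":0,"ay":0,"az":0,"grip":1}]'
python3 - <<'E'
from g import *
import cv2
from cell import read_camera,arm
where();print(arm.observe()['time'])
W=C('wrist');
P=[np.round(D.proj(bk(V,-8,y,z))).tolist() for y,z in((-130,94),(130,94),(-130,192),(130,192))];print(P)
a=read_camera('side')[:,:,::-1];b=read_camera('scene')[:,:,::-1]
print(D.proj(bk(V,0,0,80)),S.proj(bk(V,0,0,80)))
u,v=np.round(D.proj(bk(V,0,0,80))).astype(int);A=cv2.resize(a[v-80:v+70,u-85:u+85],None,fx=3,fy=3,interpolation=2)[:450]
u,v=np.round(S.proj(bk(V,0,0,80))).astype(int);B=cv2.resize(b[v-75:v+75,u-45:u+45],None,fx=3,fy=3,interpolation=2)
cv2.imwrite('pics/f.png',np.hstack([A,B]))
E
```

```text
time: 12.8
eef_pos: [555.2, -202.7, 153.5]
tool_rot: [2.29, -1.64, -0.314]
ft_force: [0.2, -0.1, -4.1]
width: 11.5
gripper_force: 40.0
back coords x,y,z [-13.   -2.5 151.5] F [ 1.7 -0.1 -3.8] M [ 0.4  -1.25 -0.01]
12.8
[[355.0, 299.0], [243.0, 235.0], [374.0, 250.0], [255.0, 192.0]]
[293.68389835 268.66907404] [298.33380904 161.91640558]
```

View pics/f.png

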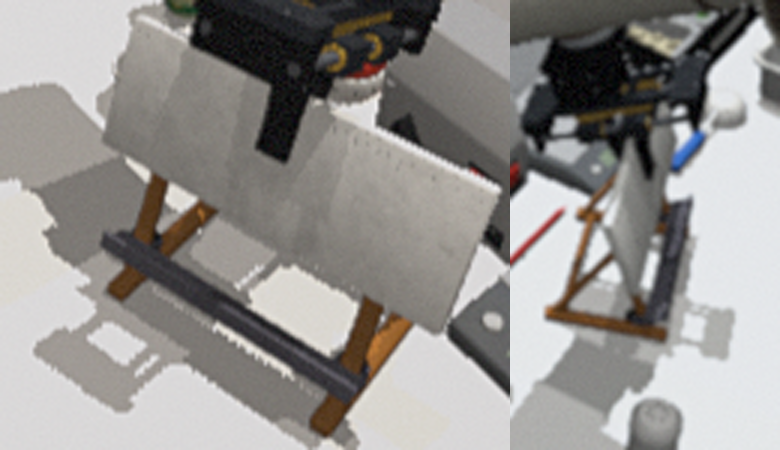

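```bash
python3 -c "
from g import *
print('lip pred L,R',D.proj(bk(V,-26,100,38)).round(1),D.proj(bk(V,-26,-100,38)).round(1),'seen (243.3,269)(329.7,318.3)')"
python3 -m jog '[{"dx":0,"dy":-1,"dz":3,"ax":0,"ay":0,"az":0,"grip":1},{"dx":0,"dy":-1,"dz":6,"ax":0,"ay":0,"az":0,"grip":1},{"dx":0,"dy":0,"dz":7,"ax":0,"ay":0,"az":0,"grip":1},{"dx":0,"dy":0,"dz":7,"ax":0,"ay":0,"az":0,"grip":1},{"dx":0,"dy":0,"dz":7,"ax":0,"ay":0,"az":0,"grip":1},{"dx":0,"dy":0,"dz":6,"ax":0,"ay":0,"az":0,"grip":1},{"dx":0,"dy":0,"dz":5,"ax":0,"ay":0,"az":0,"grip":1},{"dx":0,"dy":0,"dz":4,"ax":0,"ay":0,"az":0,"grip":1},{"dx":0,"dy":0,"dz":2,"ax":0,"ay":0,"az":0,"grip":1},{"dx":0,"dy":0,"dz":0,"ax":0,"ay":0,"az":0,"grip":1}]'
python3 -c "
from g import *
goal(-11,90);where()"
```

```text
lip pred L,R [242.5 266.1] [325.5 319.1] seen (243.3,269)(329.7,318.3)
time: 13.9
eef_pos: [540.0, -207.5, 108.4]
tool_rot: [2.289, -1.639, -0.316]
ft_force: [0.8, -0.1, -4.9]
width: 11.4
gripper_force: 40.0
t 13.9 pos [ 540.  -207.5  108.4] d [-0.4 -0.1 13.7] w [ 0.     0.    -0.001] F [ 0.8 -0.1 -4.9] w 11.4 g 40.0
back coords x,y,z [-11.1  -2.1 103.7] F [ 2.5 -0.3 -4.3] M [ 0.5  -1.22 -0.04]
```

```bash
python3 -m jog '[{"dx":0,"dy":0,"dz":1.5,"ax":0,"ay":0,"az":0,"grip":1},{"dx":0,"dy":0,"dz":1,"ax":0,"ay":0,"az":0,"grip":1},{"dx":0,"dy":0,"dz":1,"ax":0,"ay":0,"az":0,"grip":1},{"dx":0,"dy":0,"dz":1,"ax":0,"ay":0,"az":0,"grip":1},{"dx":0,"dy":0,"dz":1,"ax":0,"ay":0,"az":0,"grip":1},{"dx":0,"dy":0,"dz":1,"ax":0,"ay":0,"az":0,"grip":1},{"dx":0,"dy":0,"dz":1,"ax":0,"ay":0,"az":0,"grip":1},{"dx":0,"dy":0,"dz":0.5,"ax":0,"ay":0,"az":0,"grip":1},{"dx":0,"dy":0,"dz":0,"ax":0,"ay":0,"az":0,"grip":1},{"dx":0,"dy":0,"dz":0,"ax":0,"ay":0,"az":0,"grip":1}]'
python3 -c "
from g import *
where()"
```

```text
time: 14.9
eef_pos: [537.4, -208.5, 101.2]
tool_rot: [2.289, -1.639, -0.315]
ft_force: [-0.2, -0.1, -3.9]
width: 12.1
gripper_force: 40.0
back coords x,y,z [-11.   -2.2  95.9] F [ 1.3 -0.  -3.6] M [ 0.48 -1.23 -0.05]
```

```bash
python3 -m jog '[{"dx":0,"dy":0,"dz":0.6,"ax":0,"ay":0,"az":0,"grip":1},{"dx":0,"dy":0,"dz":0.6,"ax":0,"ay":0,"az":0,"grip":1},{"dx":0,"dy":0,"dz":0.6,"ax":0,"ay":0,"az":0,"grip":1},{"dx":0,"dy":0,"dz":0.6,"ax":0,"ay":0,"az":0,"grip":1},{"dx":0,"dy":0,"dz":0.6,"ax":0,"ay":0,"az":0,"grip":1},{"dx":0,"dy":0,"dz":0.5,"ax":0,"ay":0,"az":0,"grip":1},{"dx":0,"dy":0,"dz":0,"ax":0,"ay":0,"az":0,"grip":1},{"dx":0,"dy":0,"dz":0,"ax":0,"ay":0,"az":0,"grip":1},{"dx":0,"dy":0,"dz":0,"ax":0,"ay":0,"az":0,"grip":1},{"dx":0,"dy":0,"dz":0,"ax":0,"ay":0,"az":0,"grip":1}]'
python3 -c "
from g import *
where()"
```

```text
time: 15.9
eef_pos: [536.2, -208.9, 97.9]
tool_rot: [2.289, -1.639, -0.315]
ft_force: [0.3, -0.7, -3.9]
width: 11.7
gripper_force: 40.0
back coords x,y,z [-11.   -2.1  92.4] F [ 1.5 -0.8 -3.6] M [ 0.48 -1.16 -0.  ]
```

```bash
python3 -m jog '[{"dx":0,"dy":0,"dz":0.5,"ax":0,"ay":0,"az":0,"grip":1},{"dx":0,"dy":0,"dz":0.5,"ax":0,"ay":0,"az":0,"grip":1},{"dx":0,"dy":0,"dz":0.5,"ax":0,"ay":0,"az":0,"grip":1},{"dx":0,"dy":0,"dz":0.5,"ax":0,"ay":0,"az":0,"grip":1},{"dx":0,"dy":0,"dz":0.5,"ax":0,"ay":0,"az":0,"grip":1},{"dx":0,"dy":0,"dz":0.5,"ax":0,"ay":0,"az":0,"grip":1},{"dx":0,"dy":0,"dz":0,"ax":0,"ay":0,"az":0,"grip":1},{"dx":0,"dy":0,"dz":0,"ax":0,"ay":0,"az":0,"grip":1},{"dx":0,"dy":0,"dz":0,"ax":0,"ay":0,"az":0,"grip":1},{"dx":0,"dy":0,"dz":0,"ax":0,"ay":0,"az":0,"grip":1}]'
python3 -c "
from g import *
where()"
```

```text
time: 16.9
eef_pos: [535.7, -208.9, 96.6]
tool_rot: [2.29, -1.639, -0.313]
ft_force: [0.2, 5.2, 5.0]
width: 11.4
gripper_force: 40.0
back coords x,y,z [-10.9  -2.1  91. ] F [-0.1  4.9  5.3] M [ 1.31 -0.22 -0.52]
```

Contact felt at z≈91 (lip ≈35, as seen). Ease off a little and press the board back to the prongs.

```bash
python3 -m jog '[{"dx":0,"dy":0,"dz":-0.4,"ax":0,"ay":0,"az":0,"grip":1},{"dx":0,"dy":0,"dz":-0.4,"ax":0,"ay":0,"az":0,"grip":1},{"dx":0,"dy":-0.6,"dz":0,"ax":0,"ay":0,"az":0,"grip":1},{"dx":0,"dy":-0.6,"dz":0,"ax":0,"ay":0,"az":0,"grip":1},{"dx":0,"dy":-0.6,"dz":0,"ax":0,"ay":0,"az":0,"grip":1},{"dx":0,"dy":-0.6,"dz":0,"ax":0,"ay":0,"az":0,"grip":1},{"dx":0,"dy":-0.6,"dz":0,"ax":0,"ay":0,"az":0,"grip":1},{"dx":0,"dy":0,"dz":0,"ax":0,"ay":0,"az":0,"grip":1},{"dx":0,"dy":0,"dz":0,"ax":0,"ay":0,"az":0,"grip":1},{"dx":0,"dy":0,"dz":0,"ax":0,"ay":0,"az":0,"grip":1}]'
python3 -c "
from g import *
where()"
```

```text
time: 17.9
eef_pos: [536.8, -209.0, 96.2]
tool_rot: [2.286, -1.637, -0.318]
ft_force: [-2.7, 3.4, 8.0]
width: 11.9
gripper_force: 40.0
back coords x,y,z [-9.8 -2.4 91. ] F [-4.3  4.1  6.9] M [ 0.56  0.82 -0.48]
```

```bash
python3 -m jog '[{"dx":0,"dy":0,"dz":-0.4,"ax":0,"ay":0,"az":0,"grip":1},{"dx":0,"dy":0,"dz":-0.4,"ax":0,"ay":0,"az":0,"grip":1},{"dx":0,"dy":-0.5,"dz":0,"ax":0,"ay":0,"az":0,"grip":1},{"dx":0,"dy":-0.5,"dz":0,"ax":0,"ay":0,"az":0,"grip":1},{"dx":0,"dy":-0.5,"dz":0,"ax":0,"ay":0,"az":0,"grip":1},{"dx":0,"dy":0,"dz":0,"ax":0,"ay":0,"az":0,"grip":1},{"dx":0,"dy":0,"dz":0,"ax":0,"ay":0,"az":0,"grip":1},{"dx":0,"dy":0,"dz":0,"ax":0,"ay":0,"az":0,"grip":1},{"dx":0,"dy":0,"dz":0,"ax":0,"ay":0,"az":0,"grip":1},{"dx":0,"dy":0,"dz":0,"ax":0,"ay":0,"az":0,"grip":1}]'
python3 -c "
from g import *
where()"
```

```text
time: 18.9
eef_pos: [540.0, -207.8, 94.8]
tool_rot: [2.29, -1.639, -0.314]
ft_force: [-0.9, -2.6, 2.1]
width: 11.7
gripper_force: 40.0
back coords x,y,z [-6.1 -2.4 91. ] F [-2.3 -2.2  1.4] M [-0.78 -0.38  0.31]
```

```bash
python3 -m jog '[{"dx":0,"dy":-0.4,"dz":0,"ax":0,"ay":0,"az":0,"grip":1},{"dx":0,"dy":-0.4,"dz":0,"ax":0,"ay":0,"az":0,"grip":1},{"dx":0,"dy":-0.4,"dz":0,"ax":0,"ay":0,"az":0,"grip":1},{"dx":0,"dy":-0.4,"dz":0,"ax":0,"ay":0,"az":0,"grip":1},{"dx":0,"dy":-0.4,"dz":0,"ax":0,"ay":0,"az":0,"grip":1},{"dx":0,"dy":0,"dz":0,"ax":0,"ay":0,"az":0,"grip":1},{"dx":0,"dy":0,"dz":0,"ax":0,"ay":0,"az":0,"grip":1},{"dx":0,"dy":0,"dz":0,"ax":0,"ay":0,"az":0,"grip":1},{"dx":0,"dy":0,"dz":0,"ax":0,"ay":0,"az":0,"grip":1},{"dx":0,"dy":0,"dz":0,"ax":0,"ay":0,"az":0,"grip":1}]'
python3 -c "
from g import *
where()"
```

```text
time: 19.9
eef_pos: [540.5, -207.5, 94.6]
tool_rot: [2.288, -1.638, -0.317]
ft_force: [-3.3, -3.6, 5.3]
width: 11.8
gripper_force: 40.0
back coords x,y,z [-5.5 -2.2 91. ] F [-6.  -2.4  3.3] M [-1.2   0.64  0.54]
```

Prong contact felt (x stalls at −5.5, about 7 N). Release.

```bash
python3 -m jog '[{"dx":0,"dy":0.3,"dz":0,"ax":0,"ay":0,"az":0,"grip":1},{"dx":0,"dy":0.3,"dz":0,"ax":0,"ay":0,"az":0,"grip":1},{"dx":0,"dy":0,"dz":0,"ax":0,"ay":0,"az":0,"grip":0.6},{"dx":0,"dy":0,"dz":0,"ax":0,"ay":0,"az":0,"grip":0.4},{"dx":0,"dy":0,"dz":0,"ax":0,"ay":0,"az":0,"grip":0.2},{"dx":0,"dy":0,"dz":0,"ax":0,"ay":0,"az":0,"grip":0},{"dx":0,"dy":0,"dz":0,"ax":0,"ay":0,"az":0,"grip":0},{"dx":0,"dy":0,"dz":0,"ax":0,"ay":0,"az":0,"grip":0},{"dx":0,"dy":0,"dz":0,"ax":0,"ay":0,"az":0,"grip":0},{"dx":0,"dy":0,"dz":0,"ax":0,"ay":0,"az":0,"grip":0}]' 5
python3 - <<'E'
from g import *
import cv2
from cell import read_camera,arm
where()
a=read_camera('side')[:,:,::-1];b=read_camera('scene')[:,:,::-1]
u,v=np.round(D.proj(bk(V,0,0,80))).astype(int);A=cv2.resize(a[v-80:v+70,u-85:u+85],None,fx=3,fy=3,interpolation=2)[:450]
u,v=np.round(S.proj(bk(V,0,0,80))).astype(int);B=cv2.resize(b[v-75:v+75,u-45:u+45],None,fx=3,fy=3,interpolation=2)
cv2.imwrite('pics/g.png',np.hstack([A,B]))
E
```

```text
time: 20.9
eef_pos: [540.8, -207.3, 94.4]
tool_rot: [2.289, -1.639, -0.315]
ft_force: [-0.6, -0.2, 0.7]
width: 43.0
gripper_force: 0.0
back coords x,y,z [-5.1 -2.1 91. ] F [-0.9  0.   0.4] M [ 0.33 -0.76 -0.03]
```

View pics/g.png

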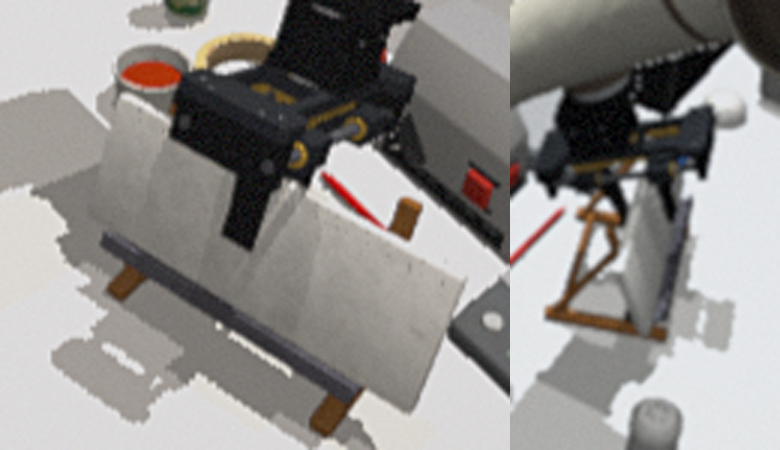

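```bash
python3 - <<'E'
from g import *
o=np.round(D.proj(bk(V,0,0,80)))-[85,80]
for n,q in (('lipL',(-26,100,41)),('lipR',(-26,-100,41)),('bL',(-12,130,35)),('bR',(-12,-130,35)),('tL',(-12,130,133)),('tR',(-12,-130,133)),('bR+10',(-12,-120,35))): print(n,((D.proj(bk(V,*q))-o)*3).round())
E
```

```text
lipL [101. 228.]
lipR [351. 386.]
bL [ 80. 210.]
bR [401. 413.]
tL [113.  88.]
tR [457. 275.]
bR+10 [387. 404.]
```

Board sits behind the lip's edge leaning on the prongs. Retreat along the slope.

```bash
python3 -m jog '[{"dx":0,"dy":0,"dz":-3,"ax":0,"ay":0,"az":0,"grip":0},{"dx":0,"dy":0,"dz":-6,"ax":0,"ay":0,"az":0,"grip":0},{"dx":0,"dy":0,"dz":-10,"ax":0,"ay":0,"az":0,"grip":0},{"dx":0,"dy":0,"dz":-15,"ax":0,"ay":0,"az":0,"grip":0},{"dx":0,"dy":0,"dz":-20,"ax":0,"ay":0,"az":0,"grip":0},{"dx":0,"dy":0,"dz":-25,"ax":0,"ay":0,"az":0,"grip":0},{"dx":0,"dy":0,"dz":-25,"ax":0,"ay":0,"az":0,"grip":0},{"dx":0,"dy":0,"dz":-25,"ax":0,"ay":0,"az":0,"grip":0},{"dx":-15,"dy":0,"dz":-20,"ax":0,"ay":0,"az":0,"grip":0},{"dx":-15,"dy":0,"dz":-15,"ax":0,"ay":0,"az":0,"grip":0}]'
python3 -m jog '[{"dx":-25,"dy":0,"dz":-5,"ax":0.03,"ay":0,"az":0,"grip":0},{"dx":-25,"dy":0,"dz":0,"ax":0.05,"ay":0,"az":0,"grip":0},{"dx":-25,"dy":0,"dz":0,"ax":0.06,"ay":0,"az":0,"grip":0},{"dx":-15,"dy":0,"dz":0,"ax":0.06,"ay":0,"az":0,"grip":0},{"dx":0,"dy":0,"dz":0,"ax":0.06,"ay":0,"az":0,"grip":0},{"dx":0,"dy":0,"dz":0,"ax":0.06,"ay":0,"az":0,"grip":0},{"dx":0,"dy":0,"dz":0,"ax":0.06,"ay":0,"az":0,"grip":0},{"dx":0,"dy":0,"dz":0,"ax":0,"ay":0,"az":0,"grip":0},{"dx":0,"dy":0,"dz":0,"ax":0,"ay":0,"az":0,"grip":0},{"dx":0,"dy":0,"dz":0,"ax":0,"ay":0,"az":0,"grip":0}]'
python3 - <<'E'
from g import *
import cv2
from cell import read_camera,arm
W=C('wrist');im=read_camera('wrist');cv2.imwrite('pics/w.png',im[:,:,::-1])
for n,q in (('lip+',(-26,100,41)),('lip-',(-26,-100,41)),('topfront+',(-12,130,133)),('topfront-',(-12,-130,133)),('topback+',(0,130,133)),('topback-',(0,-130,133)),('tip+',(0,85,155)),('tip-',(0,-85,155))): print(n,((W.proj(bk(V,*q))+.5)*1.5625).round())
b=read_camera('side')[:,:,::-1]
cv2.imwrite('pics/h.png',cv2.resize(im[:,:,::-1],(800,600),interpolation=2))
cv2.imwrite('pics/i.png',cv2.resize(b[130:350,110:380],None,fx=2.6,fy=2.6,interpolation=2))
E
```

```text
time: 22.0
eef_pos: [589.6, -159.0, 249.0]
tool_rot: [2.29, -1.641, -0.312]
ft_force: [-0.3, -0.7, 0.8]
width: 43.6
gripper_force: 0.0
time: 23.0
eef_pos: [562.0, -73.4, 251.5]
tool_rot: [2.554, -1.828, -0.0]
ft_force: [1.6, -0.3, 0.1]
width: 43.4
gripper_force: 0.0
lip+ [533. 242.]
lip- [559. -68.]
topfront+ [488. 312.]
topfront- [ 519. -223.]
topback+ [470. 310.]
topback- [ 493. -216.]
tip+ [463. 246.]
tip- [ 478. -123.]
```

View pics/h.png

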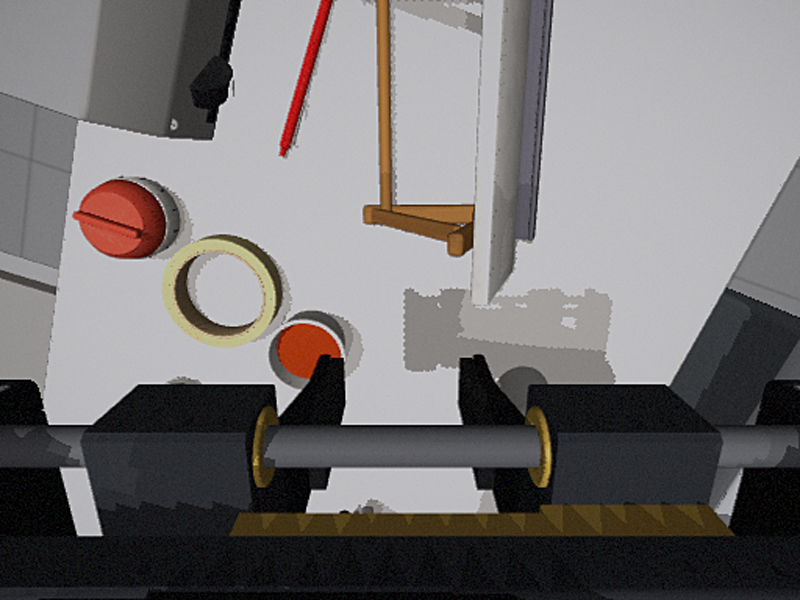

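View pics/i.png

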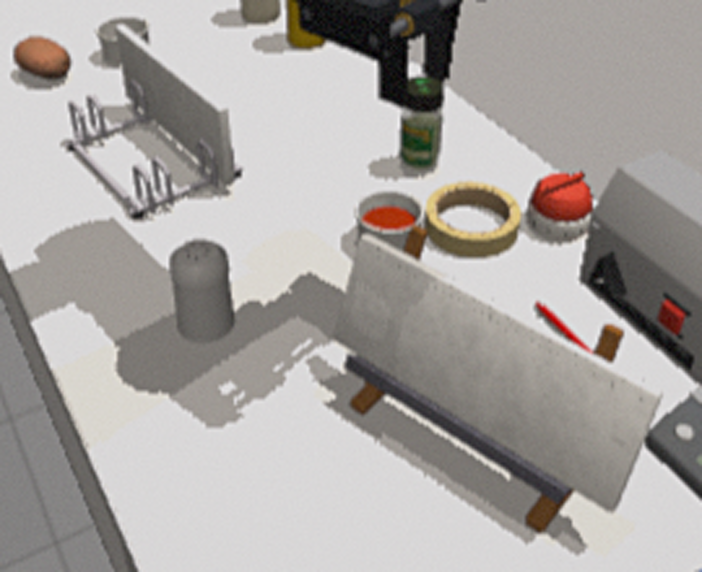

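The wrist view shows the board end at row ~304, against 311 predicted for exact centring. That puts it about 3–4 mm off centre, with its top edge on the prong plane. The side view shows the rear board and the small things undisturbed. This is good enough, so I'm handing in.

```bash
python3 -c "
from cell import arm
print(arm.observe()['time'],arm.close_job())"
```

```text
the job is handed in; nothing more can be done
23.1 None
```

The front board is on the easel, long edge down behind the lip's raised edge, leaning on both prongs and about 3–4 mm off centre; it was handed in at 23.1 s with the gripper clear and nothing else seen to have moved.

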